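Free the guarded bottle and stand it on the mat

ROBOT

A 7-joint arm with a two-finger parallel gripper is mounted at the origin on a cart in front of the work surface, level with it; the furniture and walls round the work are solid. World frame = base frame: x ahead of the robot, y to its left, z up, the work surface at z = 0. Lengths are in m, angles in rad, forces in N, time in s.
With the tool pointing down it reaches from about 0.4 to 0.85 m from the base axis. Payload 4.5 kg.
Tool frame: the origin (TCP) lies on the centre line of the jaws, within the pads' length; the fingertips stand 11 mm ahead of it and the grasp point (between the pads) lies 8 mm behind it; z points along the fingers, y is the line along which they close (so a half turn about z gives the same grasp; the last joint's range is limited). The gripper opens to 88 mm and grips with 3 to 60 N. Pads are 18 mm wide; open, the fingers measure 123 mm over their backs; the gripper's body (75 mm by 187 mm) begins 45 mm behind the grasp point.
Start: joints at [1.207, 0.689, -0.195, 1.565, 0.157, 0.902, -0.215], TCP at [0.242, -0.576, 0.25] pointing down, gripper open.
Joint ranges: [-3.01, 3.01], [-0.46, 2.08], [-1.47, 1.51], [0.13, 2.56], [-1, 4.14], [0.04, 2.09], [-2.66, 2.66]. Speed limits (rad/s): [2.57, 2.57, 3.14, 3.14, 3.14, 3.14, 3.14].

INTERFACE

Orientations are given as a unit quaternion [x, y, z, w].
In Python, from plant import * gives the robot as it stands. The module is installed in compiled form; this text tells all that it offers.
- The arm moves only by the tool send_rows, never from a script. Its argument "motion" is a list of rows, each an object of numbers: "x", "y", "z": the shift along the tool's x, y, z in cm; "rx", "ry", "rz": the turn, a rotation vector about the tool's x, y, z in rad; "jaw": the finger opening in cm, from 0 to 8.81. In form: [{"x": .., "y": .., "z": .., "rx": .., "ry": .., "rz": .., "jaw": ..}, ...]. A call has exactly 5 rows; each row shifts and turns the commanded pose from where the row before left it, along the tool's axes as they then stand; what a row does not reach is not made up. A row lasts 1/10 s, in which the tool goes at most 50 mm and 8.59 degrees, less where a joint would pass 70% of its speed; a pose out of reach is approached as far as the arm can. A call is refused whole if a number of a shift passes 5 or a number of a turn 0.15, either way. A call with a gripper value outside its range is refused whole. The fingers move at their own pace and stop on an object; "grip_force" is the grip in N (left out, the last holds). Time passes only in rows, so rows that do not move let the fingers close, or fill a call up. It gives the time, the measured TCP pose, the force, the opening and the grip force at its end, in the units of the state.
- get_state(): the state, without advancing time (a new reading comes with each control period).
- snapshot(name): name is "side" or "top" or "wrist"; returns a dict with "img" (400x640x3 uint8, red, green, blue), "vertical_fov" (degrees; the focal length in pixels is half the picture's height over the tangent of half this angle, whatever the lens; pixels are square), "cx", "cy" (the principal point, pixels), "D" ([k1, k2, p1, p2, k3] as OpenCV has them; the pictures are not rectified), "extrinsics" (4x4, takes a point from camera to world coordinates). Camera axes: x right, y up, looking along -z (the intrinsics and any distortion apply to the point x, -y, -z); pixel columns grow to the right and rows downward; lengths in m; the calibration is good to about 2 mm. A picture is of the moment at which its call begins. There is no depth.
- finish_job(): hands the job in; it is judged then, once.
The state is a dict: "clock": time; "q": joint angles; "qd": joint speeds; "joint_torque": joint torques, N m; "tool_pos": TCP position; "eef_rot": TCP orientation; "contact_force": force on the tool from outside, world axes, zero at the start; "moment": the same for the moment, N m; "opening": opening from 0.0 (shut) to 1.0 (fully open); "finger_force": force on a finger pad.
Only numpy, scipy, OpenCV 4.12 (cv2) and the standard library are available. Lean on these libraries where they do the work, as an engineer would, in place of code of your own. Each camera call takes 0.05 s, during which the arm holds its last target. There are 200 camera calls.

TASK

Slide the yellow guard of the bottle dock fully open to the left, to its stop. Its catch lever may be locking it, and nothing shows whether it does: if the guard will not move, tip the red-knobbed lever fully over to its other side and try again. Then take the brown bottle out of its sloping rest, stand it upright in the middle of the round black mat and let go, leaving the guard open and the white flask standing where it is.

Things in the scene. Friction and masses are not known exactly. Their poses are not given: they have to be found in the camera images.
- dock: Fixed grey bottle dock. Origin on the table; x points into its depth, away from the robot, y left along the guard's track. Base plate 10 mm thick, x -92..28, y -79..71 mm, with an aluminium sloping rest on it; behind it a closed rail housing 60 mm high (end plates 74), x 25..100, y -83..233 mm.
- guard (a joint): Slide of the yellow guard along dock +y, m: 0 shut over the bottle, 0.145 open at its stop. Starts shut within 3 mm. Grip fin and lever ride on it. Free, it slides with about 2.5 N of friction; locked, it still rattles, up to 0.005, then stands firm.
- guard_hood (a point): Middle of the top face of the guard's yellow hood plate, 130 mm above the table (dock x -6, y 0 when shut). Plate 78 mm along x, 120 mm along y; from its front edge a clear apron slopes 40 mm forward and 48 mm down, behind it a web goes down to a carriage plate at dock x 25..100, top z 75 mm.
- guard_grip (a point): Point inside the black upright grip fin on the hood, 14 mm below the fin's top and 30 mm above the hood. Fin 40 mm along dock x, 14 mm thick along dock y; it stands 67 mm to the right (dock -y) of the lever. It can be pinched across y or pushed to +y on its right face.
- lever (a joint): Catch lever riding on the guard, hinge along dock y, rad: +0.45 leans fully away from the robot (dock +x), -0.45 fully towards it. Stays where left; about 0.6 N at the knob moves it. Starts at 0.40 to 0.45. One end locks the guard, the other frees it; which is which varies and cannot be seen. To free, go within 0.1 of that end.
- lever_top (a point): Centre of the lever's red knob (20 mm across, 26 mm high, its top 10 mm above this point). The pivot lies 90 mm below along the lever, at dock x 62, y 30, z 85 mm when shut; the rod below the knob is 10 mm thick.
- bottle: Loose brown bottle with pale ribbed cap, 46 mm across, 85 mm tall, about 73 g; origin: centre of its underside, z along its axis to the cap. It starts leaning 40 degrees, cap towards dock +x, underside at dock x -55, y 0, z 34 mm, on a 36 mm wide bed and a foot plate; cheeks (57.6 mm over all) flank its lowest 22 mm. It comes out up and towards the robot.
- mat: Fixed round black rubber mat, 100 mm across, 6 mm thick; origin at the centre of its underside on the table. The bottle goes on its middle.
- flask: Bystander: white flask with black head, 48 x 50 mm, 178 mm tall, standing between dock and mat; origin at the centre of its underside. Loose.
- can: Obstacle left of the dock: aerosol can without cap, 67 mm across, 185 mm tall, stuck fast to the table; origin at the centre of its underside.
- driver: Bystander: slotted screwdriver with amber handle lying right of the mat, 203 mm long, 27 mm thick; origin under its middle, on the table; y along it to the handle. Stuck fast.
Not all that is in view belongs to the job. Several things have the shape of the mat; the one meant has the colours described above.

How it is judged:
On the way:
1. the guard is fully open (within 8 mm of its stop) with the bottle still in its rest (value of joint guard above 0.137 m and distance of bottle from where it was at the start of the episode below 0.02 m), for 0.2 s.
At the end, for the whole second after the job is handed in: The guard is open to within 8 mm of its stop; the bottle stands upright (within 0.1 rad) and still on the mat, its centre within 25 mm of the mat's centre; the white flask is within 30 mm of where it was (value of joint guard above 0.137 m and horizontal distance between bottle and mat below 0.025 m and z of bottle in the frame of mat between 0.003 and 0.01 m and angle between bottle's own z axis and vertical below 0.1 rad and linear speed of bottle below 0.02 m/s and distance of flask from where it was at the start of the episode below 0.03 m); the robot touches nothing.
It fails at once if the white flask is shifted by more than 30 mm or tipped over (distance of flask from where it was at the start of the episode above 0.03 m or angle between flask's own z axis and vertical above 0.4 rad).
It fails at once if the bottle is dropped or flung (faster than 1.2 m/s) (linear speed of bottle above 1.2 m/s).
It also fails if it takes over 67 s, if anything falls off the work surface, if the arm or the gripper's body presses on something with over 40 N, if the wrist force passes 120 N, or if a joint passes its speed limit or range.

## Working session

There is one attempt and no reset: what is moved stays moved. The work goes in short steps, Python scripts to look and compute and a tool call to move; the robot and the scene stay as the last step left them, time stands still between calls to the robot, and variables do not carry over. Pictures are saved under pics/ and viewed, at most 10 in all, crops included, and the job is handed in when it is done.

Besides the shell and the picture viewer there is one more tool, called as name(argument=value, ...), one argument or row to a line, values as JSON. send_rows: Moves the arm, as the interface text tells. Its arguments: {"type":"object","properties":{"motion":{"type":"array"},"grip_force":{"type":"number"}},"required":["motion"]}

```bash
mkdir -p pics
cat > h.py <<'E'
from plant import *
import numpy as np, cv2
from scipy.spatial.transform import Rotation as R
def cam(s):
    f=200/np.tan(np.radians(s["vertical_fov"])/2); K=np.array([[f,0,s["cx"]],[0,f,s["cy"]],[0,0,1.]])
    return K,np.array(s["D"],float),np.array(s["extrinsics"])
def ray(s,u,v):
    K,D,E=cam(s); p=cv2.undistortPoints(np.array([[[u,v]]],float),K,D)[0,0]
    d=E[:3,:3]@np.array([p[0],-p[1],-1]); return E[:3,3],d/np.linalg.norm(d)
def onz(s,u,v,z):
    o,d=ray(s,u,v); return o+d*(z-o[2])/d[2]
def tri(s1,p1,s2,p2):
    o1,d1=ray(s1,*p1);o2,d2=ray(s2,*p2)
    A=np.stack([d1,-d2],1);t=np.linalg.lstsq(A,o2-o1,rcond=None)[0]
    a=o1+t[0]*d1;b=o2+t[1]*d2;return (a+b)/2,np.linalg.norm(a-b)
def proj(s,P):
    K,D,E=cam(s);p=E[:3,:3].T@(np.asarray(P,float)-E[:3,3]);p=np.array([p[0],-p[1],-p[2]])
    return cv2.projectPoints(p[None],np.zeros(3),np.zeros(3),K,D)[0][0,0]
def save(s,n): cv2.imwrite("pics/"+n+".png",s["img"][:,:,::-1])
E
python3 - <<'E'
from h import *
import pickle
S={n:snapshot(n) for n in("side","top","wrist")}
pickle.dump(S,open("s0.pkl","wb"))
for n in("side","top"):save(S[n],n);print(n,np.round(S[n]["extrinsics"],3).tolist(),S[n]["vertical_fov"])
s=get_state();print(s)
E
```

```text
side [[-0.817, 0.23, -0.529, -0.365], [-0.577, -0.286, 0.765, 1.332], [0.025, 0.93, 0.366, 0.786], [0.0, 0.0, 0.0, 1.0]] 45.34029756181418
top [[-0.025, 0.991, -0.133, 0.391], [-1.0, -0.025, 0.001, -0.034], [-0.003, 0.133, 0.991, 1.644], [0.0, 0.0, 0.0, 1.0]] 47.56614185581453
{'clock': 0.15, 'q': array([ 1.20678659,  0.68980086, -0.19452555,  1.56607747,  0.15730711,
        0.90248368, -0.21509274]), 'qd': array([-0.00022839, -0.00221307,  0.00030274, -0.00249749, -0.0002228 ,
        0.00044603,  0.00161164]), 'joint_torque': array([-1.55230195e-03, -5.27862096e+01, -1.26859523e+00, -1.53585559e+01,
       -5.25676820e-02,  3.89398250e-03,  1.10568633e-04]), 'tool_pos': array([ 0.24191734, -0.57579314,  0.24909562]), 'eef_rot': array([ 9.80276192e-01,  1.97631250e-01, -1.86941703e-04, -6.63936110e-04]), 'contact_force': array([0.28233559, 0.31455854, 0.75985457]), 'moment': array([ 0.03453453, -0.01639024,  0.06294022]), 'finger_force': 0.0, 'opening': 0.9992338296768748}
```

View pics/side.png

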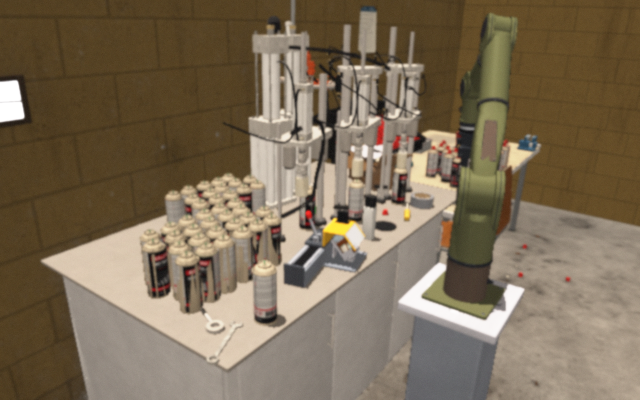

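View pics/top.png

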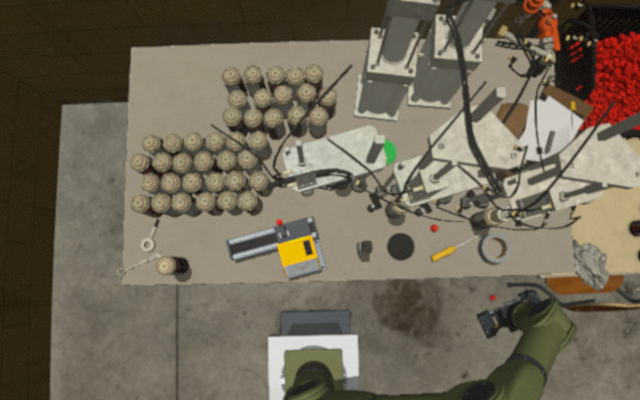

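The side view shows the dock at about (335,245), with the knob at about (310,215). In the top view the yellow hood is at (298,250), the knob at (279,222), the flask at (364,247), the mat at (400,246) and the can at (172,265).

Run:
```python
from h import *
import pickle
S=pickle.load(open("s0.pkl","rb"));t=S["top"];sd=S["side"]
def mask(s,lo,hi,box):
    h=cv2.cvtColor(s["img"],cv2.COLOR_RGB2HSV);m=cv2.inRange(h,lo,hi);z=np.zeros_like(m);x0,y0,x1,y1=box;z[y0:y1,x0:x1]=m[y0:y1,x0:x1];return z
def biggest(m):
    c=max(cv2.findContours(m,cv2.RETR_EXTERNAL,cv2.CHAIN_APPROX_NONE)[0],key=cv2.contourArea);return c
m=mask(t,(18,150,120),(32,255,255),(260,220,340,290));c=biggest(m);r=cv2.minAreaRect(c);print("hood",r)
for p in cv2.boxPoints(r):print(onz(t,*p,.13).round(3))
m=mask(t,(0,150,80),(6,255,255),(265,210,290,235))
ys,xs=np.nonzero(m);kt=(xs.mean(),ys.mean());print("knob",kt,len(xs),onz(t,*kt,.167).round(3))
m=mask(sd,(0,150,80),(6,255,255),(295,200,322,230))
ys,xs=np.nonzero(m);ks=(xs.mean(),ys.mean());print("knob side",ks,len(xs),tri(t,kt,sd,ks))
m=mask(t,(0,0,0),(180,255,60),(380,230,420,265));c=biggest(m);(u,v),rr=cv2.minEnclosingCircle(c);print("mat",u,v,rr,onz(t,u,v,.006).round(4),onz(t,u+rr,v,.006).round(3))
crop=t["img"][205:290,220:420]
cv2.imwrite("pics/c1.png",cv2.resize(crop,None,fx=4,fy=4,interpolation=cv2.INTER_CUBIC)[:,:,::-1])
```

```text
hood ((296.76812744140625, 250.7189483642578), (24.38045883178711, 35.934452056884766), 75.25643920898438)
[0.471 0.112 0.13 ]
[ 0.498 -0.005  0.13 ]
[ 0.42  -0.023  0.13 ]
[0.392 0.092 0.13 ]
knob (np.float64(279.04), np.float64(222.0)) 25 [0.539 0.098 0.167]
knob side (np.float64(308.35185185185185), np.float64(214.59259259259258)) 54 (array([0.5387464 , 0.09839713, 0.16646086]), np.float64(0.000521648646803707))
mat 400.26470947265625 246.3235321044922 12.623540878295898 [ 0.4557 -0.3229  0.006 ] [ 0.454 -0.369  0.006]
```

View pics/c1.png

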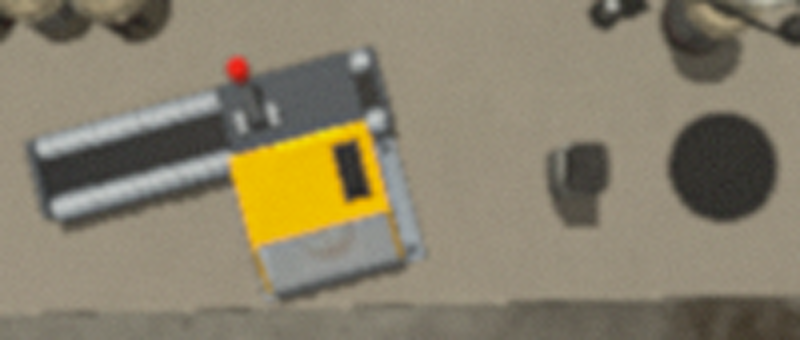

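The crop shows the knob at (279,222), the fin at about (307.7,247.5) and the flask head at about (367,247). The knob triangulates to z 0.166 against an expected 0.167, so the calibration holds. The dock yaw comes out at about 14°.

```bash
cat >> h.py <<'E'
YAW=0.2447;O=np.array([.450,.045,0]);Rd=R.from_euler('z',YAW)
def dock(p): return O+Rd.apply(p)
def undock(p): return Rd.inv().apply(np.asarray(p)-O)
DOWN=R.from_quat([1,0,0,0]) # tool x=+x, y=-y, z=-z
def plan(p,q,n=None):
    s=get_state();p0=s["tool_pos"];q0=R.from_quat(s["eef_rot"])
    w=(q0.inv()*q).as_rotvec();d=np.asarray(p)-p0
    k=n or int(max(np.ceil(np.linalg.norm(d)/.045),np.ceil(np.linalg.norm(w)/.13),1))
    print("p0",p0.round(4),"rot total",w.round(3),"tool shift cm",(q0.inv().apply(d)*100).round(2),"rows",k)
    for i in range(k):
        qi=q0*R.from_rotvec(w*i/k); print("  ",(qi.inv().apply(d/k)*100).round(2),(w/k).round(3))
E
python3 - <<'E'
from h import *
import pickle
S=pickle.load(open("s0.pkl","rb"));t=S["top"]
f=onz(t,307.75,247.5,.174);print("fin",f,undock(f))
k=onz(t,279.04,222,.170);print("knob",undock(k))
print("flask",onz(t,367,247,.178),"can",onz(t,172,265,.185))
plan(list(dock([-.006,-.037,0])[:2])+[.25],R.from_euler('z',YAW)*DOWN)
E
```

```text
fin [0.45313574 0.00617624 0.174     ] [-0.00636332 -0.03842688  0.174     ]
knob [0.09886697 0.03017087 0.17      ]
flask [ 0.44968986 -0.18493532  0.178     ] can [0.40630627 0.44455229 0.185     ]
p0 [ 0.2419 -0.5758  0.2491] rot total [-0.001  0.     0.153] tool shift cm [ 4.208e+01 -4.560e+01 -3.000e-02] rows 14
   [ 3.01 -3.26 -0.  ] [-0.     0.     0.011]
   [ 2.97 -3.29 -0.  ] [-0.     0.     0.011]
   [ 2.93 -3.32 -0.  ] [-0.     0.     0.011]
   [ 2.9  -3.35 -0.  ] [-0.     0.     0.011]
   [ 2.86 -3.39 -0.  ] [-0.     0.     0.011]
   [ 2.82 -3.42 -0.  ] [-0.     0.     0.011]
   [ 2.79 -3.45 -0.  ] [-0.     0.     0.011]
   [ 2.75 -3.48 -0.  ] [-0.     0.     0.011]
   [ 2.71 -3.51 -0.  ] [-0.     0.     0.011]
   [ 2.67 -3.54 -0.  ] [-0.     0.     0.011]
   [ 2.63 -3.57 -0.01] [-0.     0.     0.011]
   [ 2.59 -3.59 -0.01] [-0.     0.     0.011]
   [ 2.55 -3.62 -0.01] [-0.     0.     0.011]
   [ 2.51 -3.65 -0.01] [-0.     0.     0.011]
```

send_rows(
  motion=[
    {"x": 3,"y": -3.26,"rz": 0.011},
    {"x": 3,"y": -3.3,"rz": 0.011},
    {"x": 2.95,"y": -3.3,"rz": 0.011},
    {"x": 2.9,"y": -3.35,"rz": 0.011},
    {"x": 2.85,"y": -3.4,"rz": 0.011},
  ],
)

```text
schema error: expected keys x, y, z, rx, ry, rz, jaw
```

send_rows(
  motion=[
    {"x": 2.8,"y": -3.4,"rz": 0.011},
    {"x": 2.8,"y": -3.45,"rz": 0.011},
    {"x": 2.75,"y": -3.5,"rz": 0.011},
    {"x": 2.7,"y": -3.5,"rz": 0.011},
    {"x": 2.65,"y": -3.55,"rz": 0.011},
  ],
)

```text
schema error: expected keys x, y, z, rx, ry, rz, jaw
```

send_rows(
  motion=[
    {"x": 2.6,"y": -3.55,"rz": 0.011},
    {"x": 2.6,"y": -3.6,"rz": 0.011},
    {"x": 2.55,"y": -3.6,"rz": 0.011},
    {"x": 2.5,"y": -3.65,"rz": 0.011,"jaw": 5},
    {"jaw": 5},
  ],
)

```text
schema error: expected keys x, y, z, rx, ry, rz, jaw
```

Run:
```python
from h import *
w=snapshot("wrist");save(w,"w1")
print(get_state()["q"].round(2))
for y in(-.044,-.030):print(proj(w,dock([-.006,y,.174])))
plan(list(dock([-.006,-.037,0])[:2])+[.152],R.from_euler('z',YAW)*DOWN)
```

```text
[ 1.21  0.69 -0.19  1.57  0.16  0.9  -0.22]
[2248.46411951 1852.01037636]
[2525.40431252 2042.36292372]
p0 [ 0.242  -0.5759  0.2492] rot total [-0.001  0.     0.153] tool shift cm [ 42.08 -45.6    9.77] rows 14
   [ 3.01 -3.26  0.7 ] [-0.     0.     0.011]
   [ 2.97 -3.29  0.7 ] [-0.     0.     0.011]
   [ 2.93 -3.32  0.7 ] [-0.     0.     0.011]
   [ 2.9  -3.35  0.7 ] [-0.     0.     0.011]
   [ 2.86 -3.39  0.7 ] [-0.     0.     0.011]
   [ 2.82 -3.42  0.7 ] [-0.     0.     0.011]
   [ 2.79 -3.45  0.7 ] [-0.     0.     0.011]
   [ 2.75 -3.48  0.7 ] [-0.     0.     0.011]
   [ 2.71 -3.51  0.7 ] [-0.     0.     0.011]
   [ 2.67 -3.54  0.7 ] [-0.     0.     0.011]
   [ 2.63 -3.57  0.7 ] [-0.     0.     0.011]
   [ 2.59 -3.6   0.7 ] [-0.     0.     0.011]
   [ 2.55 -3.62  0.69] [-0.     0.     0.011]
   [ 2.51 -3.65  0.69] [-0.     0.     0.011]
```

View pics/w1.png

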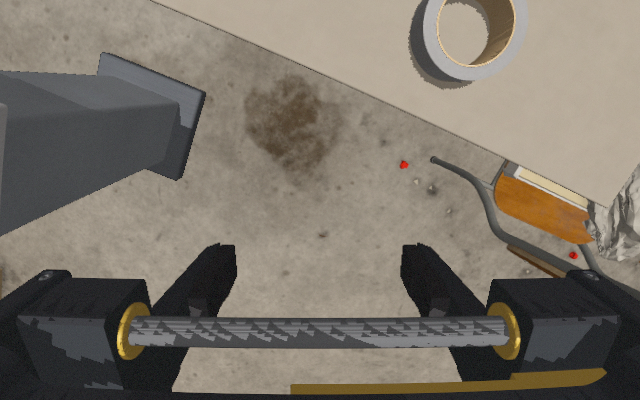

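The wrist view still shows only the floor and the tape roll, so the arm hasn't moved. Every row needs all the keys, so I'm sending the rows again in full.

send_rows(
  motion=[
    {"x": 3,"y": -3.26,"z": 0,"rx": 0,"ry": 0,"rz": 0.011,"jaw": 8.8},
    {"x": 3,"y": -3.3,"z": 0,"rx": 0,"ry": 0,"rz": 0.011,"jaw": 8.8},
    {"x": 2.95,"y": -3.3,"z": 0,"rx": 0,"ry": 0,"rz": 0.011,"jaw": 8.8},
    {"x": 2.9,"y": -3.35,"z": 0,"rx": 0,"ry": 0,"rz": 0.011,"jaw": 8.8},
    {"x": 2.85,"y": -3.4,"z": 0,"rx": 0,"ry": 0,"rz": 0.011,"jaw": 8.8},
  ],
)

```text
clock: 0.7
tool_pos: [0.3183, -0.3661, 0.2498]
eef_rot: [0.985, 0.17, 0.0, 0.0]
contact_force: [1.1, -0.6, -0.5]
opening: 1.0
finger_force: 0.0
```

send_rows(
  motion=[
    {"x": 2.8,"y": -3.4,"z": 0,"rx": 0,"ry": 0,"rz": 0.011,"jaw": 8.8},
    {"x": 2.8,"y": -3.45,"z": 0,"rx": 0,"ry": 0,"rz": 0.011,"jaw": 8.8},
    {"x": 2.75,"y": -3.5,"z": 0,"rx": 0,"ry": 0,"rz": 0.011,"jaw": 8.8},
    {"x": 2.7,"y": -3.5,"z": 0,"rx": 0,"ry": 0,"rz": 0.011,"jaw": 8.8},
    {"x": 2.65,"y": -3.55,"z": 0,"rx": 0,"ry": 0,"rz": 0.011,"jaw": 8.8},
  ],
)

```text
clock: 1.2
tool_pos: [0.3935, -0.1577, 0.2498]
eef_rot: [0.99, 0.143, 0.0, 0.0]
contact_force: [0.4, 0.1, 0.6]
opening: 0.998
finger_force: 0.0
```

send_rows(
  motion=[
    {"x": 2.6,"y": -3.55,"z": 0,"rx": 0,"ry": 0,"rz": 0.011,"jaw": 5},
    {"x": 2.6,"y": -3.6,"z": 0,"rx": 0,"ry": 0,"rz": 0.011,"jaw": 5},
    {"x": 2.55,"y": -3.6,"z": 0,"rx": 0,"ry": 0,"rz": 0.011,"jaw": 5},
    {"x": 2.5,"y": -3.65,"z": 0,"rx": 0,"ry": 0,"rz": 0.011,"jaw": 5},
    {"x": 0,"y": 0,"z": 0,"rx": 0,"ry": 0,"rz": 0,"jaw": 5},
  ],
)

```text
clock: 1.7
tool_pos: [0.4557, 0.0142, 0.2499]
eef_rot: [0.992, 0.127, 0.002, -0.002]
contact_force: [0.1, -0.2, 0.2]
opening: 0.577
finger_force: 0.0
```

Run:
```python
from h import *
w=snapshot("wrist");save(w,"w2")
print(get_state()["q"].round(2))
for y in(-.044,-.030):print(proj(w,dock([-.006,y,.174])))
print(proj(w,dock([.099,.03,.17])))
plan(list(dock([-.006,-.037,0])[:2])+[.152],R.from_euler('z',YAW)*DOWN)
```

```text
[-0.07  0.47 -0.09  2.06  0.07  0.61 -1.52]
[336.84633841 221.40437203]
[317.79093798 221.19667162]
[226.83885008  67.71920155]
p0 [0.4542 0.0104 0.2497] rot total [-0.001 -0.001  0.006] tool shift cm [-0.18  0.25  9.77] rows 3
   [-0.06  0.08  3.26] [-0.    -0.     0.002]
   [-0.06  0.08  3.26] [-0.    -0.     0.002]
   [-0.06  0.08  3.26] [-0.    -0.     0.002]
```

View pics/w2.png

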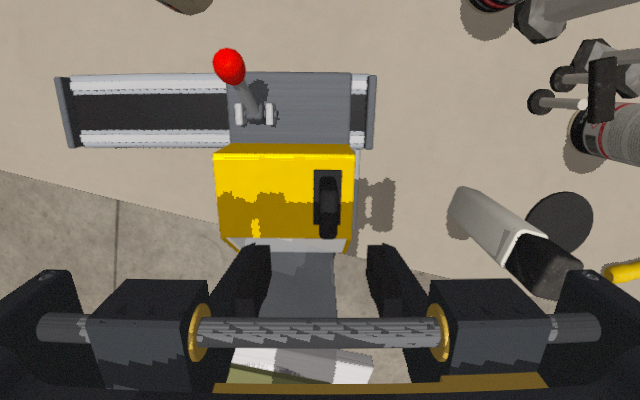

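The wrist view shows the knob at (229,66) where I predicted (227,68), and the fin top at (328,215) where I predicted (327,221). The model holds, so I'm going down to pinch the fin.

send_rows(
  motion=[
    {"x": -0.1,"y": 0.1,"z": 3,"rx": 0,"ry": 0,"rz": 0.006,"jaw": 5},
    {"x": -0.1,"y": 0.15,"z": 3,"rx": 0,"ry": 0,"rz": 0,"jaw": 5},
    {"x": 0,"y": 0,"z": 2.5,"rx": 0,"ry": 0,"rz": 0,"jaw": 5},
    {"x": 0,"y": 0,"z": 1.3,"rx": 0,"ry": 0,"rz": 0,"jaw": 5},
    {"x": 0,"y": 0,"z": 0,"rx": 0,"ry": 0,"rz": 0,"jaw": 5},
  ],
)

```text
clock: 2.25
tool_pos: [0.4503, 0.0023, 0.1503]
eef_rot: [0.993, 0.118, -0.002, 0.0]
contact_force: [-0.6, 0.5, 0.8]
opening: 0.57
finger_force: 0.0
```

send_rows(
  motion=[
    {"x": 0,"y": 0,"z": 0,"rx": 0,"ry": 0,"rz": 0,"jaw": 0.5},
    {"x": 0,"y": 0,"z": 0,"rx": 0,"ry": 0,"rz": 0,"jaw": 0.5},
    {"x": 0,"y": 0,"z": 0,"rx": 0,"ry": 0,"rz": 0,"jaw": 0.5},
    {"x": 0,"y": 0,"z": 0,"rx": 0,"ry": 0,"rz": 0,"jaw": 0.5},
    {"x": 0,"y": 0,"z": 0,"rx": 0,"ry": 0,"rz": 0,"jaw": 0.5},
  ],
  grip_force=15,
)

```text
clock: 2.75
tool_pos: [0.4519, 0.0053, 0.1522]
eef_rot: [0.993, 0.119, 0.0, -0.001]
contact_force: [0.5, -0.0, 4.2]
opening: 0.152
finger_force: 15.0
```

Fin gripped with the opening at about 13 mm. Next I'll pull gently along dock +y, which is tool −y.

send_rows(
  motion=[
    {"x": 0,"y": -0.3,"z": 0,"rx": 0,"ry": 0,"rz": 0,"jaw": 0.5},
    {"x": 0,"y": -0.3,"z": 0,"rx": 0,"ry": 0,"rz": 0,"jaw": 0.5},
    {"x": 0,"y": -0.3,"z": 0,"rx": 0,"ry": 0,"rz": 0,"jaw": 0.5},
    {"x": 0,"y": -0.1,"z": 0,"rx": 0,"ry": 0,"rz": 0,"jaw": 0.5},
    {"x": 0,"y": 0,"z": 0,"rx": 0,"ry": 0,"rz": 0,"jaw": 0.5},
  ],
)

```text
clock: 3.25
tool_pos: [0.4499, 0.0132, 0.1522]
eef_rot: [0.993, 0.119, 0.001, 0.001]
contact_force: [0.2, -1.6, 7.1]
opening: 0.156
finger_force: 15.0
```

send_rows(
  motion=[
    {"x": 0,"y": -0.5,"z": 0,"rx": 0,"ry": 0,"rz": 0,"jaw": 0.5},
    {"x": 0,"y": -0.5,"z": 0,"rx": 0,"ry": 0,"rz": 0,"jaw": 0.5},
    {"x": 0,"y": -0.5,"z": 0,"rx": 0,"ry": 0,"rz": 0,"jaw": 0.5},
    {"x": 0,"y": -0.5,"z": 0,"rx": 0,"ry": 0,"rz": 0,"jaw": 0.5},
    {"x": 0,"y": 0,"z": 0,"rx": 0,"ry": 0,"rz": 0,"jaw": 0.5},
  ],
)

```text
clock: 3.75
tool_pos: [0.4449, 0.0333, 0.1522]
eef_rot: [0.993, 0.119, 0.0, 0.0]
contact_force: [-0.6, 0.1, 7.1]
opening: 0.158
finger_force: 15.0
```

Run:
```python
from h import *
s=get_state();print(s["contact_force"],undock(s["tool_pos"]))
t=snapshot("top");h=cv2.cvtColor(t["img"],cv2.COLOR_RGB2HSV);m=cv2.inRange(h[210:235,250:295],(0,150,80),(6,255,255))
ys,xs=np.nonzero(m);print(undock(onz(t,xs.mean()+250,ys.mean()+210,.17)),len(xs))
```

```text
[-0.57662293  0.07162104  7.08468761] [-0.00777367 -0.01010323  0.15220637]
[0.09860419 0.05859445 0.17      ] 26
```

The knob has moved about 28 mm with the tool, so the guard is free. Sliding it to the stop.

send_rows(
  motion=[
    {"x": 0,"y": -1.5,"z": 0,"rx": 0,"ry": 0,"rz": 0,"jaw": 0.5},
    {"x": 0,"y": -2,"z": 0,"rx": 0,"ry": 0,"rz": 0,"jaw": 0.5},
    {"x": 0,"y": -2,"z": 0,"rx": 0,"ry": 0,"rz": 0,"jaw": 0.5},
    {"x": 0,"y": -2,"z": 0,"rx": 0,"ry": 0,"rz": 0,"jaw": 0.5},
    {"x": 0,"y": -1.5,"z": 0,"rx": 0,"ry": 0,"rz": 0,"jaw": 0.5},
  ],
)

```text
clock: 4.3
tool_pos: [0.4231, 0.1205, 0.1522]
eef_rot: [0.993, 0.119, -0.0, 0.001]
contact_force: [0.8, -4.7, 8.5]
opening: 0.156
finger_force: 15.0
```

send_rows(
  motion=[
    {"x": 0,"y": -1,"z": 0,"rx": 0,"ry": 0,"rz": 0,"jaw": 0.5},
    {"x": 0,"y": -1,"z": 0,"rx": 0,"ry": 0,"rz": 0,"jaw": 0.5},
    {"x": 0,"y": -0.6,"z": 0,"rx": 0,"ry": 0,"rz": 0,"jaw": 0.5},
    {"x": 0,"y": -0.4,"z": 0,"rx": 0,"ry": 0,"rz": 0,"jaw": 0.5},
    {"x": 0,"y": 0,"z": 0,"rx": 0,"ry": 0,"rz": 0,"jaw": 0.5},
  ],
)

```text
clock: 4.8
tool_pos: [0.4167, 0.146, 0.1522]
eef_rot: [0.993, 0.117, -0.0, 0.003]
contact_force: [2.1, -10.0, 7.4]
opening: 0.16
finger_force: 15.0
```

Run:
```python
from h import *
s=get_state();print(s["contact_force"],undock(s["tool_pos"]))
```

```text
[  2.08634438 -10.0086265    7.36193868] [-0.00785389  0.10609174  0.15215379]
```

send_rows(
  motion=[
    {"x": 0,"y": 0,"z": 0,"rx": 0,"ry": 0,"rz": 0,"jaw": 5},
    {"x": 0,"y": 0,"z": 0,"rx": 0,"ry": 0,"rz": 0,"jaw": 5},
    {"x": 0,"y": 0,"z": 0,"rx": 0,"ry": 0,"rz": 0,"jaw": 5},
    {"x": 0,"y": 0,"z": -3,"rx": 0,"ry": 0,"rz": 0,"jaw": 5},
    {"x": 0,"y": 0,"z": -4,"rx": 0,"ry": 0,"rz": 0,"jaw": 5},
  ],
)

```text
clock: 5.3
tool_pos: [0.4153, 0.1497, 0.2212]
eef_rot: [0.993, 0.119, -0.002, 0.001]
contact_force: [0.6, 0.2, 0.2]
opening: 0.562
finger_force: 0.0
```

send_rows(
  motion=[
    {"x": 0,"y": 0,"z": -3,"rx": 0,"ry": 0,"rz": 0,"jaw": 8.8},
    {"x": 0,"y": 2,"z": 0,"rx": 0,"ry": 0,"rz": 0,"jaw": 8.8},
    {"x": 0,"y": 4,"z": 0,"rx": 0,"ry": 0,"rz": 0,"jaw": 8.8},
    {"x": 0,"y": 4,"z": 0,"rx": 0,"ry": 0,"rz": 0,"jaw": 8.8},
    {"x": 0,"y": 0,"z": 0,"rx": 0,"ry": 0,"rz": 0,"jaw": 8.8},
  ],
)

```text
clock: 5.8
tool_pos: [0.4408, 0.0471, 0.2518]
eef_rot: [0.993, 0.114, 0.0, 0.001]
contact_force: [-0.7, -0.3, 0.3]
opening: 0.989
finger_force: 0.0
```

```bash
cat >> h.py <<'E'
a=np.array([np.sin(np.radians(40)),0,np.cos(np.radians(40))])
def ax(s): return dock(np.array([-.055,0,.034])+a*s)
QG=Rd*R.from_rotvec(a*np.radians(10))*DOWN
E
python3 - <<'E'
from h import *
w=snapshot("wrist");save(w,"w3");t=snapshot("top")
print(get_state()["q"].round(2))
h=cv2.cvtColor(t["img"],cv2.COLOR_RGB2HSV);m=cv2.inRange(h[215:245,235:280],(0,150,80),(6,255,255))
ys,xs=np.nonzero(m);print(undock(onz(t,xs.mean()+235,ys.mean()+215,.17)),len(xs))
print("cap",proj(w,ax(.085)),"mid",proj(w,ax(.043)))
p=ax(.060);p[2]=.20
plan(p,QG)
E
```

```text
[-0.21  0.46 -0.01  2.09  0.01  0.59 -1.57]
[0.09872212 0.1735354  0.17      ] 25
cap [322.9230182  177.35384665] mid [322.69636823 193.72352764]
p0 [0.4401 0.0522 0.2516] rot total [ 0.112 -0.    -0.143] tool shift cm [-0.85  0.95  5.16] rows 2
   [-0.42  0.47  2.58] [ 0.056 -0.    -0.071]
   [-0.46  0.59  2.55] [ 0.056 -0.    -0.071]
```

View pics/w3.png

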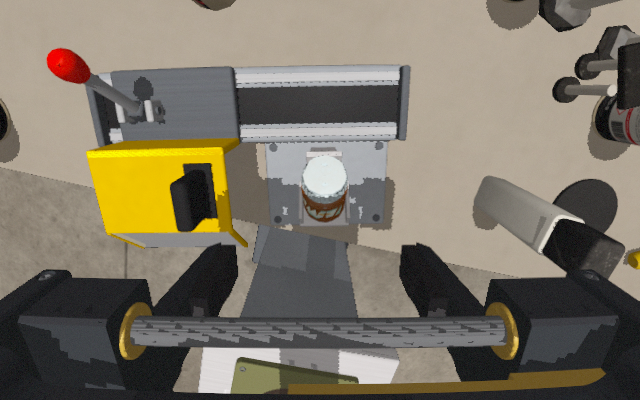

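The knob is at dock y 0.1735, so the guard is open about 0.143 m or more. The cap shows at (325,177) and I predicted (323,177). Next I'll orient the tool and go down over the bottle.

send_rows(
  motion=[
    {"x": -0.4,"y": 0.45,"z": 1,"rx": 0.056,"ry": 0,"rz": -0.071,"jaw": 8.8},
    {"x": -0.5,"y": 0.5,"z": 1,"rx": 0.056,"ry": 0,"rz": -0.071,"jaw": 8.8},
    {"x": 0,"y": 0,"z": 0,"rx": 0,"ry": 0,"rz": 0,"jaw": 8.8},
    {"x": 0,"y": 0,"z": 0,"rx": 0,"ry": 0,"rz": 0,"jaw": 8.8},
    {"x": 0,"y": 0,"z": 0,"rx": 0,"ry": 0,"rz": 0,"jaw": 8.8},
  ],
)

```text
clock: 6.4
tool_pos: [0.4341, 0.0433, 0.2318]
eef_rot: [0.98, 0.189, -0.006, -0.055]
contact_force: [-0.1, -0.5, 0.8]
opening: 0.998
finger_force: 0.0
```

Run:
```python
from h import *
plan(ax(.060),QG)
```

```text
p0 [0.4341 0.0433 0.2318] rot total [ 0.001 -0.001  0.003] tool shift cm [-0.22  1.89 15.07] rows 4
   [-0.06  0.47  3.77] [ 0.    -0.     0.001]
   [-0.05  0.47  3.77] [ 0.    -0.     0.001]
   [-0.05  0.47  3.77] [ 0.    -0.     0.001]
   [-0.05  0.47  3.77] [ 0.    -0.     0.001]
```

send_rows(
  motion=[
    {"x": -0.05,"y": 0.4,"z": 3,"rx": 0,"ry": 0,"rz": 0,"jaw": 8.8},
    {"x": -0.05,"y": 0.4,"z": 3,"rx": 0,"ry": 0,"rz": 0,"jaw": 8.8},
    {"x": -0.05,"y": 0.35,"z": 3,"rx": 0,"ry": 0,"rz": 0,"jaw": 8.8},
    {"x": 0,"y": 0.25,"z": 2,"rx": 0,"ry": 0,"rz": 0,"jaw": 8.8},
    {"x": 0,"y": 0,"z": 0,"rx": 0,"ry": 0,"rz": 0,"jaw": 8.8},
  ],
)

```text
clock: 6.9
tool_pos: [0.433, 0.0412, 0.1191]
eef_rot: [0.98, 0.19, -0.008, -0.056]
contact_force: [0.2, -0.9, 0.0]
opening: 1.0
finger_force: 0.0
```

send_rows(
  motion=[
    {"x": -0.05,"y": 0.2,"z": 1.6,"rx": 0,"ry": 0,"rz": 0,"jaw": 8.8},
    {"x": 0,"y": 0.2,"z": 1.5,"rx": 0,"ry": 0,"rz": 0,"jaw": 8.8},
    {"x": 0,"y": 0.1,"z": 1,"rx": 0,"ry": 0,"rz": 0,"jaw": 8.8},
    {"x": 0,"y": 0,"z": 0,"rx": 0,"ry": 0,"rz": 0,"jaw": 8.8},
    {"x": 0,"y": 0,"z": 0,"rx": 0,"ry": 0,"rz": 0,"jaw": 8.8},
  ],
)

```text
clock: 7.4
tool_pos: [0.4343, 0.0397, 0.0799]
eef_rot: [0.98, 0.189, -0.006, -0.055]
contact_force: [0.8, 0.5, 0.0]
opening: 0.998
finger_force: 0.0
```

Run:
```python
from h import *
print(get_state()["contact_force"]);plan(ax(.060),QG)
```

```text
[0.77074686 0.54418502 0.04268462]
p0 [0.4343 0.0397 0.0799] rot total [ 0.001 -0.001  0.002] tool shift cm [ 0.03 -0.13  0.01] rows 1
   [ 0.03 -0.13  0.01] [ 0.001 -0.001  0.002]
```

send_rows(
  motion=[
    {"x": 0,"y": -0.1,"z": 0,"rx": 0,"ry": 0,"rz": 0,"jaw": 5.5},
    {"x": 0,"y": 0,"z": 0,"rx": 0,"ry": 0,"rz": 0,"jaw": 5},
    {"x": 0,"y": 0,"z": 0,"rx": 0,"ry": 0,"rz": 0,"jaw": 4},
    {"x": 0,"y": 0,"z": 0,"rx": 0,"ry": 0,"rz": 0,"jaw": 3.5},
    {"x": 0,"y": 0,"z": 0,"rx": 0,"ry": 0,"rz": 0,"jaw": 3.5},
  ],
  grip_force=15,
)

```text
clock: 7.9
tool_pos: [0.4336, 0.0401, 0.0795]
eef_rot: [0.98, 0.188, -0.007, -0.055]
contact_force: [0.3, -0.5, -0.8]
opening: 0.57
finger_force: 0.0
```

send_rows(
  motion=[
    {"x": 0,"y": 0,"z": 0,"rx": 0,"ry": 0,"rz": 0,"jaw": 3.5},
    {"x": 0,"y": 0,"z": 0,"rx": 0,"ry": 0,"rz": 0,"jaw": 3.5},
    {"x": 0,"y": 0,"z": 0,"rx": 0,"ry": 0,"rz": 0,"jaw": 3.5},
    {"x": 0,"y": 0,"z": 0,"rx": 0,"ry": 0,"rz": 0,"jaw": 3.5},
    {"x": 0,"y": 0,"z": 0,"rx": 0,"ry": 0,"rz": 0,"jaw": 3.5},
  ],
)

```text
clock: 8.4
tool_pos: [0.4337, 0.0401, 0.0794]
eef_rot: [0.98, 0.189, -0.006, -0.055]
contact_force: [0.4, -0.6, 0.9]
opening: 0.505
finger_force: 15.0
```

Run:
```python
from h import *
p=ax(.060);d=undock(p);d=dock(d+np.array([-.02,0,.04]));plan(d,QG)
d=dock(undock(p)+np.array([-.03,0,.22]));plan(d,QG,5)
```

```text
p0 [0.4337 0.0401 0.0794] rot total [ 0.    -0.001  0.001] tool shift cm [-1.88 -0.79 -4.01] rows 2
   [-0.94 -0.4  -2.01] [ 0.    -0.     0.001]
   [-0.94 -0.39 -2.01] [ 0.    -0.     0.001]
p0 [0.4337 0.0401 0.0794] rot total [ 0.    -0.001  0.001] tool shift cm [ -2.73  -2.92 -21.89] rows 5
   [-0.55 -0.58 -4.38] [ 0. -0.  0.]
   [-0.55 -0.59 -4.38] [ 0. -0.  0.]
   [-0.55 -0.59 -4.38] [ 0. -0.  0.]
   [-0.55 -0.59 -4.38] [ 0. -0.  0.]
   [-0.55 -0.59 -4.38] [ 0. -0.  0.]
```

send_rows(
  motion=[
    {"x": -0.5,"y": -0.2,"z": -1,"rx": 0,"ry": 0,"rz": 0,"jaw": 3.5},
    {"x": -0.9,"y": -0.4,"z": -2,"rx": 0,"ry": 0,"rz": 0,"jaw": 3.5},
    {"x": -0.9,"y": -0.4,"z": -2,"rx": 0,"ry": 0,"rz": 0,"jaw": 3.5},
    {"x": -0.5,"y": -0.4,"z": -3,"rx": 0,"ry": 0,"rz": 0,"jaw": 3.5},
    {"x": 0,"y": -0.4,"z": -3,"rx": 0,"ry": 0,"rz": 0,"jaw": 3.5},
  ],
)

```text
clock: 8.9
tool_pos: [0.4022, 0.0344, 0.1917]
eef_rot: [0.98, 0.189, -0.008, -0.056]
contact_force: [0.6, -0.3, -0.0]
opening: 0.503
finger_force: 15.0
```

send_rows(
  motion=[
    {"x": 0,"y": -0.4,"z": -3,"rx": 0,"ry": 0,"rz": 0,"jaw": 3.5},
    {"x": 0,"y": -0.4,"z": -3,"rx": 0,"ry": 0,"rz": 0,"jaw": 3.5},
    {"x": 0,"y": -0.4,"z": -3,"rx": 0,"ry": 0,"rz": 0,"jaw": 3.5},
    {"x": 0,"y": 0,"z": 0,"rx": 0,"ry": 0,"rz": 0,"jaw": 3.5},
    {"x": 0,"y": 0,"z": 0,"rx": 0,"ry": 0,"rz": 0,"jaw": 3.5},
  ],
)

```text
clock: 9.4
tool_pos: [0.4025, 0.0361, 0.2815]
eef_rot: [0.98, 0.189, -0.006, -0.055]
contact_force: [-0.2, -0.2, -1.1]
opening: 0.504
finger_force: 15.0
```

```bash
cat >> h.py <<'E'
# upright: rotate so bottle axis (tool frame aT) points up, with heading H of the tool
aT=QG.inv().apply(Rd.apply(a))
U0=R.align_vectors([[0,0,1]],[Rd.apply(a)])[0]*QG
def up(H):
    z=U0.apply([0,0,1]);return R.from_euler('z',H-np.arctan2(z[1],z[0]))*U0
MAT=np.array([.4557,-.3229])
E
python3 - <<'E'
from h import *
s=get_state();print(s["q"].round(2),s["opening"])
z=U0.apply([0,0,1]);print("heading now",np.degrees(np.arctan2(z[1],z[0])))
for H in(5,30,45):
  print(H);plan(s["tool_pos"],up(np.radians(H)))
E
```

```text
[ 0.01  0.38 -0.19  2.12 -0.07  0.66 -1.3 ] 0.5041625067154509
heading now 24.02027724685124
5
p0 [0.4025 0.0361 0.2815] rot total [-0.209  0.7    0.242] tool shift cm [0. 0. 0.] rows 6
   [0. 0. 0.] [-0.035  0.117  0.04 ]
   [0. 0. 0.] [-0.035  0.117  0.04 ]
   [0. 0. 0.] [-0.035  0.117  0.04 ]
   [0. 0. 0.] [-0.035  0.117  0.04 ]
   [0. 0. 0.] [-0.035  0.117  0.04 ]
   [0. 0. 0.] [-0.035  0.117  0.04 ]
30
p0 [0.4025 0.0361 0.2815] rot total [-0.056  0.68  -0.176] tool shift cm [0. 0. 0.] rows 6
   [0. 0. 0.] [-0.009  0.113 -0.029]
   [0. 0. 0.] [-0.009  0.113 -0.029]
   [0. 0. 0.] [-0.009  0.113 -0.029]
   [0. 0. 0.] [-0.009  0.113 -0.029]
   [0. 0. 0.] [-0.009  0.113 -0.029]
   [0. 0. 0.] [-0.009  0.113 -0.029]
45
p0 [0.4025 0.0361 0.2815] rot total [ 0.038  0.657 -0.425] tool shift cm [0. 0. 0.] rows 7
   [0. 0. 0.] [ 0.005  0.094 -0.061]
   [0. 0. 0.] [ 0.005  0.094 -0.061]
   [0. 0. 0.] [ 0.005  0.094 -0.061]
   [0. 0. 0.] [ 0.005  0.094 -0.061]
   [0. 0. 0.] [ 0.005  0.094 -0.061]
   [0. 0. 0.] [ 0.005  0.094 -0.061]
   [0. 0. 0.] [ 0.005  0.094 -0.061]
```

Bottle is lifted. I'll carry it at height and then turn it upright.

Run:
```python
from h import *
plan([.456,-.13,.285],QG,5)
```

```text
p0 [0.4025 0.0361 0.2815] rot total [ 0.001 -0.001  0.002] tool shift cm [-1.19 17.27 -2.29] rows 5
   [-0.24  3.45 -0.46] [ 0. -0.  0.]
   [-0.24  3.45 -0.46] [ 0. -0.  0.]
   [-0.24  3.45 -0.46] [ 0. -0.  0.]
   [-0.23  3.45 -0.46] [ 0. -0.  0.]
   [-0.23  3.45 -0.46] [ 0. -0.  0.]
```

send_rows(
  motion=[
    {"x": -0.2,"y": 2.5,"z": -0.4,"rx": 0,"ry": 0,"rz": 0,"jaw": 3.5},
    {"x": -0.3,"y": 4,"z": -0.5,"rx": 0,"ry": 0,"rz": 0,"jaw": 3.5},
    {"x": -0.3,"y": 4.5,"z": -0.6,"rx": 0,"ry": 0,"rz": 0,"jaw": 3.5},
    {"x": -0.2,"y": 4,"z": -0.5,"rx": 0,"ry": 0,"rz": 0,"jaw": 3.5},
    {"x": -0.2,"y": 2.3,"z": -0.3,"rx": 0,"ry": 0,"rz": 0,"jaw": 3.5},
  ],
)

```text
clock: 9.9
tool_pos: [0.4561, -0.1337, 0.2829]
eef_rot: [0.981, 0.187, -0.008, -0.056]
contact_force: [0.6, 0.8, -0.7]
opening: 0.501
finger_force: 15.0
```

Run:
```python
from h import *
plan([MAT[0],MAT[1],.285],up(np.radians(30)),10)
```

```text
p0 [ 0.4561 -0.1337  0.2829] rot total [-0.056  0.683 -0.18 ] tool shift cm [-6.98 17.45 -2.21] rows 10
   [-0.7   1.75 -0.22] [-0.006  0.068 -0.018]
   [-0.71  1.73 -0.26] [-0.006  0.068 -0.018]
   [-0.72  1.72 -0.3 ] [-0.006  0.068 -0.018]
   [-0.73  1.71 -0.34] [-0.006  0.068 -0.018]
   [-0.74  1.7  -0.38] [-0.006  0.068 -0.018]
   [-0.74  1.69 -0.42] [-0.006  0.068 -0.018]
   [-0.74  1.68 -0.46] [-0.006  0.068 -0.018]
   [-0.74  1.67 -0.5 ] [-0.006  0.068 -0.018]
   [-0.73  1.66 -0.55] [-0.006  0.068 -0.018]
   [-0.73  1.65 -0.59] [-0.006  0.068 -0.018]
```

send_rows(
  motion=[
    {"x": -0.7,"y": 1.75,"z": -0.22,"rx": -0.006,"ry": 0.068,"rz": -0.018,"jaw": 3.5},
    {"x": -0.7,"y": 1.75,"z": -0.26,"rx": -0.006,"ry": 0.068,"rz": -0.018,"jaw": 3.5},
    {"x": -0.7,"y": 1.7,"z": -0.3,"rx": -0.006,"ry": 0.068,"rz": -0.018,"jaw": 3.5},
    {"x": -0.7,"y": 1.7,"z": -0.34,"rx": -0.006,"ry": 0.068,"rz": -0.018,"jaw": 3.5},
    {"x": -0.75,"y": 1.7,"z": -0.38,"rx": -0.006,"ry": 0.068,"rz": -0.018,"jaw": 3.5},
  ],
)

```text
clock: 10.4
tool_pos: [0.4561, -0.2245, 0.2843]
eef_rot: [0.959, 0.22, 0.165, -0.073]
contact_force: [0.3, 0.1, -1.1]
opening: 0.502
finger_force: 15.0
```

send_rows(
  motion=[
    {"x": -0.75,"y": 1.7,"z": -0.42,"rx": -0.006,"ry": 0.068,"rz": -0.018,"jaw": 3.5},
    {"x": -0.75,"y": 1.7,"z": -0.46,"rx": -0.006,"ry": 0.068,"rz": -0.018,"jaw": 3.5},
    {"x": -0.75,"y": 1.7,"z": -0.5,"rx": -0.006,"ry": 0.068,"rz": -0.018,"jaw": 3.5},
    {"x": -0.73,"y": 1.65,"z": -0.55,"rx": -0.006,"ry": 0.068,"rz": -0.018,"jaw": 3.5},
    {"x": -0.73,"y": 1.65,"z": -0.6,"rx": -0.006,"ry": 0.068,"rz": -0.018,"jaw": 3.5},
  ],
)

```text
clock: 10.9
tool_pos: [0.4562, -0.3199, 0.2856]
eef_rot: [0.907, 0.245, 0.331, -0.088]
contact_force: [0.1, -1.1, -2.0]
opening: 0.504
finger_force: 15.0
```

Run:
```python
from h import *
s=get_state();print(s["q"].round(2),s["contact_force"].round(1))
w=snapshot("wrist");save(w,"w4");t=snapshot("side")
c=cv2.resize(t["img"][150:260,320:480],None,fx=4,fy=4,interpolation=cv2.INTER_CUBIC)
cv2.imwrite("pics/c2.png",np.vstack([cv2.resize(w["img"],(240,150)) if 0 else c])[:,:,::-1])
plan([MAT[0],MAT[1],.10],up(np.radians(30)),10)
```

```text
[ 1.37  0.69 -0.79  1.94 -0.43  0.49  0.08] [ 0.1 -1.1 -2. ]
p0 [ 0.4542 -0.3243  0.2833] rot total [ 0.004  0.001 -0.006] tool shift cm [-11.62  -0.03  14.17] rows 10
   [-1.16 -0.    1.42] [ 0.     0.    -0.001]
   [-1.16 -0.    1.42] [ 0.     0.    -0.001]
   [-1.16 -0.    1.42] [ 0.     0.    -0.001]
   [-1.16 -0.    1.42] [ 0.     0.    -0.001]
   [-1.16 -0.    1.42] [ 0.     0.    -0.001]
   [-1.16 -0.    1.42] [ 0.     0.    -0.001]
   [-1.16 -0.    1.42] [ 0.     0.    -0.001]
   [-1.16 -0.    1.42] [ 0.     0.    -0.001]
   [-1.16 -0.    1.42] [ 0.     0.    -0.001]
   [-1.16 -0.    1.42] [ 0.     0.    -0.001]
```

View pics/c2.png

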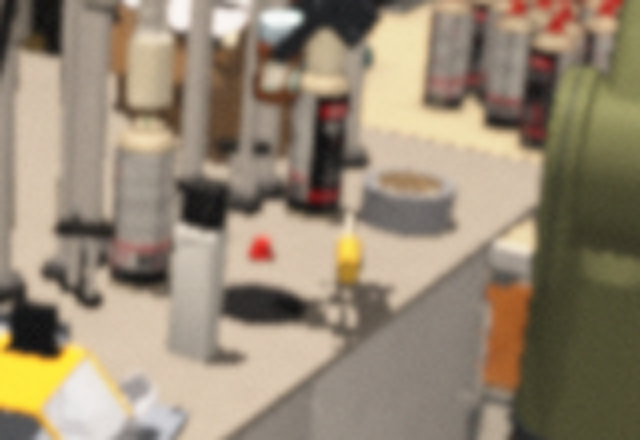

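View pics/w4.png

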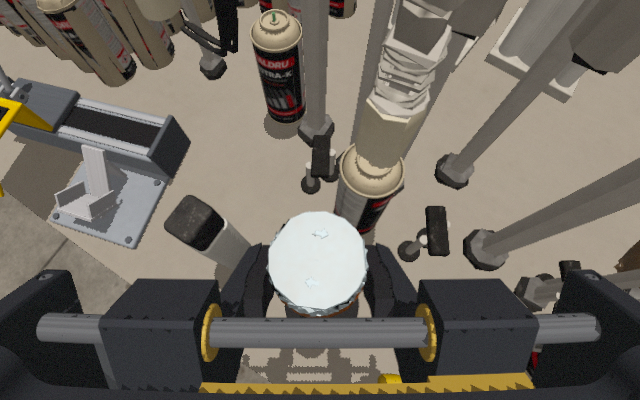

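The wrist view shows the bottle held with its cap at about (318,261) and the flask standing to the left. In the side view the mat is clear at about (262,302) in the crop. Going down.

send_rows(
  motion=[
    {"x": -2.5,"y": 0,"z": 3,"rx": 0.004,"ry": 0,"rz": -0.006,"jaw": 3.5},
    {"x": -2.5,"y": 0,"z": 3,"rx": 0,"ry": 0,"rz": 0,"jaw": 3.5},
    {"x": -2.5,"y": 0,"z": 3,"rx": 0,"ry": 0,"rz": 0,"jaw": 3.5},
    {"x": -2.5,"y": 0,"z": 3,"rx": 0,"ry": 0,"rz": 0,"jaw": 3.5},
    {"x": -1.5,"y": 0,"z": 2,"rx": 0,"ry": 0,"rz": 0,"jaw": 3.5},
  ],
)

```text
clock: 11.5
tool_pos: [0.4582, -0.3176, 0.1023]
eef_rot: [0.907, 0.248, 0.329, -0.09]
contact_force: [0.8, 0.4, -0.4]
opening: 0.503
finger_force: 15.0
```

send_rows(
  motion=[
    {"x": 0,"y": 0,"z": 0,"rx": 0,"ry": 0,"rz": 0,"jaw": 3.5},
    {"x": 0,"y": 0,"z": 0,"rx": 0,"ry": 0,"rz": 0,"jaw": 3.5},
    {"x": 0,"y": 0,"z": 0,"rx": 0,"ry": 0,"rz": 0,"jaw": 3.5},
    {"x": 0,"y": 0,"z": 0,"rx": 0,"ry": 0,"rz": 0,"jaw": 3.5},
    {"x": 0,"y": 0,"z": 0,"rx": 0,"ry": 0,"rz": 0,"jaw": 3.5},
  ],
)

```text
clock: 12.0
tool_pos: [0.46, -0.3202, 0.1072]
eef_rot: [0.906, 0.249, 0.331, -0.087]
contact_force: [-0.2, -0.6, -0.3]
opening: 0.499
finger_force: 15.0
```

Run:
```python
from h import *
s=get_state();print(s["contact_force"].round(1))
w=snapshot("wrist");p=s["tool_pos"]
h=cv2.cvtColor(w["img"],cv2.COLOR_RGB2HSV);m=cv2.inRange(h,(0,0,180),(180,60,255));m[:190]=0;m[330:]=0;m[:,:230]=0;m[:,410:]=0
m=cv2.morphologyEx(m,cv2.MORPH_OPEN,np.ones((5,5)))
c=max(cv2.findContours(m,cv2.RETR_EXTERNAL,cv2.CHAIN_APPROX_NONE)[0],key=cv2.contourArea);print(cv2.boundingRect(c),cv2.minEnclosingCircle(c))
q=R.from_quat(s["eef_rot"]);up_=q.apply(aT);print("axis",up_.round(3))
print("pred cap",proj(w,p+up_*.025),proj(w,p+up_*.025+[.01,0,0]),proj(w,p+up_*.025+[0,.01,0]))
plan([MAT[0],MAT[1],.068],up(np.radians(30)))
```

```text
[-0.2 -0.6 -0.3]
(268, 211, 97, 98) ((316.8388671875, 259.43798828125), 50.101558685302734)
axis [-0.003  0.007  1.   ]
pred cap [319.23137003 266.26298236] [330.95792892 246.22080224] [299.12828666 254.27910475]
p0 [ 0.4598 -0.3202  0.107 ] rot total [-0.     0.001  0.012] tool shift cm [-2.88 -0.01  2.67] rows 1
   [-2.88 -0.01  2.67] [-0.     0.001  0.012]
```

The cap is within about 2.5 mm of its predicted spot. Lowering onto the mat.

send_rows(
  motion=[
    {"x": -1,"y": 0,"z": 1,"rx": 0,"ry": 0,"rz": 0.012,"jaw": 3.5},
    {"x": -1,"y": 0,"z": 0.9,"rx": 0,"ry": 0,"rz": 0,"jaw": 3.5},
    {"x": -0.7,"y": 0,"z": 0.6,"rx": 0,"ry": 0,"rz": 0,"jaw": 3.5},
    {"x": 0,"y": 0,"z": 0,"rx": 0,"ry": 0,"rz": 0,"jaw": 3.5},
    {"x": 0,"y": 0,"z": 0,"rx": 0,"ry": 0,"rz": 0,"jaw": 3.5},
  ],
)

```text
clock: 12.55
tool_pos: [0.4555, -0.3218, 0.069]
eef_rot: [0.908, 0.243, 0.33, -0.09]
contact_force: [0.8, 0.7, -0.4]
opening: 0.504
finger_force: 15.0
```

send_rows(
  motion=[
    {"x": -0.07,"y": 0,"z": 0.08,"rx": 0,"ry": 0,"rz": 0,"jaw": 3.5},
    {"x": -0.07,"y": 0,"z": 0.08,"rx": 0,"ry": 0,"rz": 0,"jaw": 3.5},
    {"x": -0.07,"y": 0,"z": 0.08,"rx": 0,"ry": 0,"rz": 0,"jaw": 3.5},
    {"x": 0,"y": 0,"z": 0,"rx": 0,"ry": 0,"rz": 0,"jaw": 3.5},
    {"x": 0,"y": 0,"z": 0,"rx": 0,"ry": 0,"rz": 0,"jaw": 3.5},
  ],
)

```text
clock: 13.05
tool_pos: [0.4556, -0.3222, 0.0664]
eef_rot: [0.908, 0.243, 0.33, -0.089]
contact_force: [-0.3, -0.4, 0.3]
opening: 0.503
finger_force: 15.0
```

send_rows(
  motion=[
    {"x": -0.07,"y": 0,"z": 0.08,"rx": 0,"ry": 0,"rz": 0,"jaw": 3.5},
    {"x": -0.07,"y": 0,"z": 0.08,"rx": 0,"ry": 0,"rz": 0,"jaw": 3.5},
    {"x": 0,"y": 0,"z": 0,"rx": 0,"ry": 0,"rz": 0,"jaw": 3.5},
    {"x": 0,"y": 0,"z": 0,"rx": 0,"ry": 0,"rz": 0,"jaw": 3.5},
    {"x": 0,"y": 0,"z": 0,"rx": 0,"ry": 0,"rz": 0,"jaw": 3.5},
  ],
)

```text
clock: 13.55
tool_pos: [0.4555, -0.3222, 0.0642]
eef_rot: [0.908, 0.243, 0.33, -0.089]
contact_force: [0.0, -0.4, -0.5]
opening: 0.499
finger_force: 15.0
```

send_rows(
  motion=[
    {"x": -0.07,"y": 0,"z": 0.08,"rx": 0,"ry": 0,"rz": 0,"jaw": 3.5},
    {"x": 0,"y": 0,"z": 0,"rx": 0,"ry": 0,"rz": 0,"jaw": 3.5},
    {"x": 0,"y": 0,"z": 0,"rx": 0,"ry": 0,"rz": 0,"jaw": 3.5},
    {"x": 0,"y": 0,"z": 0,"rx": 0,"ry": 0,"rz": 0,"jaw": 3.5},
    {"x": 0,"y": 0,"z": 0,"rx": 0,"ry": 0,"rz": 0,"jaw": 3.5},
  ],
)

```text
clock: 14.05
tool_pos: [0.4559, -0.3221, 0.0639]
eef_rot: [0.908, 0.243, 0.33, -0.089]
contact_force: [-1.6, 0.0, 5.9]
opening: 0.501
finger_force: 15.0
```

Run:
```python
from h import *
s=get_state();print(s["tool_pos"].round(4),s["contact_force"].round(2))
```

```text
[ 0.4559 -0.3221  0.0639] [-1.6   0.03  5.86]
```

It's in contact with the mat at 5.9 N. Releasing, then backing straight out along the tool axis.

send_rows(
  motion=[
    {"x": 0,"y": 0,"z": 0,"rx": 0,"ry": 0,"rz": 0,"jaw": 4.8},
    {"x": 0,"y": 0,"z": 0,"rx": 0,"ry": 0,"rz": 0,"jaw": 5.2},
    {"x": 0,"y": 0,"z": 0,"rx": 0,"ry": 0,"rz": 0,"jaw": 6},
    {"x": 0,"y": 0,"z": 0,"rx": 0,"ry": 0,"rz": 0,"jaw": 7},
    {"x": 0,"y": 0,"z": 0,"rx": 0,"ry": 0,"rz": 0,"jaw": 7.5},
  ],
)

```text
clock: 14.55
tool_pos: [0.4555, -0.3222, 0.063]
eef_rot: [0.908, 0.243, 0.33, -0.089]
contact_force: [-0.2, 0.5, -0.9]
opening: 0.834
finger_force: 0.0
```

send_rows(
  motion=[
    {"x": 0,"y": 0,"z": 0,"rx": 0,"ry": 0,"rz": 0,"jaw": 7.5},
    {"x": 0,"y": 0,"z": -1,"rx": 0,"ry": 0,"rz": 0,"jaw": 7.5},
    {"x": 0,"y": 0,"z": -2,"rx": 0,"ry": 0,"rz": 0,"jaw": 7.5},
    {"x": 0,"y": 0,"z": -2,"rx": 0,"ry": 0,"rz": 0,"jaw": 7.5},
    {"x": 0,"y": 0,"z": -3,"rx": 0,"ry": 0,"rz": 0,"jaw": 7.5},
  ],
)

```text
clock: 15.05
tool_pos: [0.4105, -0.3476, 0.1251]
eef_rot: [0.908, 0.243, 0.33, -0.09]
contact_force: [0.1, 0.8, 1.1]
opening: 0.848
finger_force: 0.0
```

send_rows(
  motion=[
    {"x": 0,"y": 0,"z": -3,"rx": 0,"ry": 0,"rz": 0,"jaw": 7.5},
    {"x": 0,"y": 0,"z": -2,"rx": 0,"ry": 0,"rz": 0,"jaw": 7.5},
    {"x": 0,"y": 0,"z": 0,"rx": 0,"ry": 0,"rz": 0,"jaw": 7.5},
    {"x": 0,"y": 0,"z": 0,"rx": 0,"ry": 0,"rz": 0,"jaw": 7.5},
    {"x": 0,"y": 0,"z": 0,"rx": 0,"ry": 0,"rz": 0,"jaw": 7.5},
  ],
)

```text
clock: 15.55
tool_pos: [0.3835, -0.3632, 0.1623]
eef_rot: [0.908, 0.243, 0.33, -0.09]
contact_force: [-0.9, -0.4, -0.2]
opening: 0.849
finger_force: 0.0
```

Run:
```python
from h import *
w=snapshot("wrist");t=snapshot("top")
M=[*MAT,0];print("pred top",proj(w,np.array(M)+[0,0,.091]),"base",proj(w,np.array(M)+[0,0,.006]),"matfront",[proj(w,np.array(M)+[np.cos(b)*.05,np.sin(b)*.05,.006]).round() for b in(0,1.57,3.14,-1.57)])
A=w["img"];B=cv2.resize(t["img"][205:290,220:420],None,fx=3.2,fy=2.35)[:200]
cv2.imwrite("pics/f.png",np.vstack([A,B])[:,:,::-1])
h=cv2.cvtColor(t["img"],cv2.COLOR_RGB2HSV);m=cv2.inRange(h[215:245,235:280],(0,150,80),(6,255,255))
ys,xs=np.nonzero(m);print(undock(onz(t,xs.mean()+235,ys.mean()+215,.17)))
```

```text
pred top [320.68830991 181.10576211] base [320.37495695 213.99626739] matfront [array([343., 177.]), array([281., 192.]), array([296., 255.]), array([362., 237.])]
[0.09872212 0.1735354  0.17      ]
```

View pics/f.png

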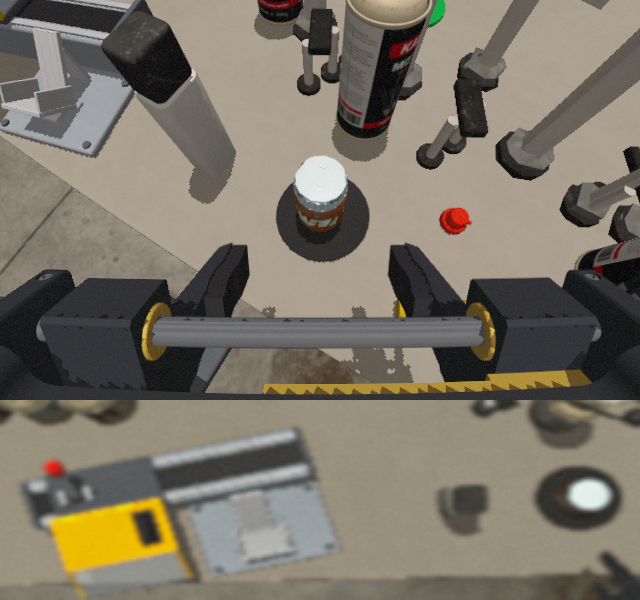

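The bottle stands upright on the mat, with its cap at (320,181) exactly as predicted and the mat centre at about (322,215). The flask is still standing, the guard is open and the gripper is clear.

```bash
python3 -c "
from plant import *
print(finish_job())"
```

```text
the job is handed in; nothing more can be done
None
```

The guard slid open to its stop without touching the lever, and the bottle stands upright in the middle of the black mat with the flask undisturbed; I handed the job in at about 16 s, and no verdict came back.

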